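Put the pocket torch away and shut the key drawer on its catch

TASK

Take the pocket torch out of the tray, lay it in the open drawer of the small key cabinet, then push the drawer shut until you feel it click over its catch and stay home. Push gently, do not ram it, and leave the other things lying where they are.

Things in the scene. Friction and masses are not known exactly. Their poses are not given: they have to be found in the camera images.
- cabinet: Low light-wood cabinet with one drawer, fixed, 232 deep (x) x 240 wide (y) x 73 mm high; origin under its centre, front = its -x side. Its top board (z 63 to 73 mm) reaches 112 mm ahead of the origin and overhangs the shut drawer's front by 10 to 25 mm: an upright tool strikes its edge before the drawer is home, so lean the tool, fingertips forward under the board.
- drawer: The cabinet's drawer, opens to the cabinet's -x. Origin 22 mm above the table, under the box. Front panel, no handle: outer face x = -95 mm, 10 thick, y +-106, z -12 to 38 mm. Box behind, open on top: inside x -85 to 89, y +-92, floor z = 5, walls to z = 30 mm. Origin starts 115 to 140 mm ahead of the cabinet's; home lies between 7 mm ahead of it and 7 mm behind, differently each time.
- drawer_front (a point): Centre of the drawer front's outer face (a thin dark disc just above it), 35 mm above the table; push here. Sliding takes about 4 N, more when fast. Past home a felt buffer stops the drawer, 10 N per mm of further pushing. More than 25 N on the drawer counts as ramming.
- catch (a joint): Hidden spring roller of the catch, m pressed down: 0.0025 riding on the runner (drawer open), 0.004 on the hump, below 0.0012 (normally 0) only when dropped in the notch: drawer home. From about 15 mm before home it resists, up to some 10 N in all, for 6 mm; then the force drops, the drawer snaps the last few mm home by itself and is held.
- torch: Flat pocket torch the size of a lighter, black body with a bare metal head, 70 (x, head at +x) x 22 (y) x 14 mm (z), 40 g, lying in the tray; origin at the underside, middle of its length.
- tray: Tray with a woven rattan edge, fixed, 240 (x) x 350 (y) mm, floor 6 mm thick, edge 32 mm high; origin under its centre.
- carabiner: Small aluminium carabiner lying in the tray, 60 x 38 x 8 mm, origin under its middle. Leave alone.
- magnet: Round dark ceramic magnet in the tray, 30 mm across, 8 mm high, origin under its centre. Leave alone.
- cap: Steel bottle cap in the tray, 32 mm across, 6.5 mm high, origin under its centre. Leave alone.
- trinket: Glass trinket box with hinged lid and brass knob in the tray, 64 x 64 x 42 mm without the knob, origin under its centre. Leave alone.
- bowl: White china bowl on the rear of the cabinet's top, 90 mm across, 40 mm high, origin under its centre. Leave alone.
- candle: Candle jar with wooden lid on the table beyond, 64 mm across, 80 mm high, origin under its centre. Leave alone.
Not all that is in view belongs to the job. Of the things like the torch, leave any that is green; of the rest the smaller one is meant.

How it is judged:
By the outcome, as a careful person would: the job done as asked, in the order asked, and still so for the second after the job is handed in, with the robot touching nothing.
It also fails if it takes over 58 s, if anything falls off the work surface, if the arm or the gripper's body presses on something with over 40 N, if the wrist force passes 120 N, or if a joint passes its speed limit or range.

ROBOT

A 6-joint arm with a two-finger parallel gripper is mounted at the origin on the work surface. World frame = base frame: x ahead of the robot, y to its left, z up, the work surface at z = 0. Lengths are in mm, angles in rad, forces in N, time in s.
With the tool pointing down it reaches from about 325 to 875 mm from the base axis. Payload 4.4 kg.
Tool frame: the origin (TCP) lies midway between the tips of the shut fingers; the grasp point (between the pads) lies 19 mm behind it; z points along the fingers, y is the line along which they close (so a half turn about z gives the same grasp; the last joint's range is limited). The gripper opens to 85 mm and grips with 20 to 120 N. Pads are 22 mm wide; open, the fingers measure 114 mm over their backs; the gripper's body (76 mm by 85 mm) begins 54 mm behind the grasp point. The pads swing forward as they close: fully open they stand 13 mm farther back than shut.
Start: joints at [1.135, 0.207, 1.542, -0, 1.393, -0.15], TCP at [162.117, 551.675, 231.282] pointing down, gripper open.
Joint ranges: [-2.73, 2.73], [-0.86, 2.22], [0.23, 2.46], [-1.11, 4.25], [0.08, 2.63], [-2.82, 2.82]. Speed limits (rad/s): [2.79, 2.79, 3.14, 3.14, 3.14, 3.14].

INTERFACE

Orientations are given as [roll, pitch, yaw] about the fixed x, y, z axes, in that order (R = Rz(yaw) Ry(pitch) Rx(roll)).
In Python, from cell import manip gives the robot as it stands.
- The arm moves only by the tool arm_command, never from a script. Its argument "targets" is a list of rows, each an object of numbers: "wx", "wy", "wz": the turn, a rotation vector about the tool's x, y, z in units of 5 degrees (1.0 is 5 degrees); "x", "y", "z": the shift along the tool's x, y, z in units of 40 mm (1.0 is 40 mm); "fingers": the closure in counts, from 0 (fully open) to 255 (shut). In form: [{"wx": .., "wy": .., "wz": .., "x": .., "y": .., "z": .., "fingers": ..}, ...]. A call has 1 to 20 rows; each row shifts and turns the commanded pose from where the row before left it, along the tool's axes as they then stand; what a row does not reach is not made up. A row lasts 1/12 s, in which the tool goes at most 41.7 mm and 7.16 degrees, less where a joint would pass 70% of its speed; a pose out of reach is approached as far as the arm can. A call is refused whole if a number of a shift passes 1 or a number of a turn 1, either way. A call with a gripper value outside its range is refused whole. The fingers move at their own pace and stop on an object; "squeeze" is the grip in N (left out, the last holds). Time passes only in rows, so rows that do not move let the fingers close. It gives the time, the measured TCP pose, the force, the opening and the grip force at its end, in the units of the state.
- manip.state(): the state, without advancing time (a new reading comes with each control period).
- manip.capture(name): name is "scene" or "side" or "wrist"; returns the picture (384x512x3 uint8, red, green, blue); there is no depth.
- manip.camera_info(name): a dict with "camera_matrix" (3x3 intrinsics, pixels), "cam_to_world" (4x4, takes a point from camera to world coordinates). Camera axes: x right, y down, z forward; pixel columns grow to the right and rows downward; lengths in mm; the calibration is good to about 2 mm. The wrist camera is an equidistant fisheye: a pixel r from the principal point sees the ray r / f radians off the axis. A picture is of the moment at which its call begins: read the wrist's pose just before it. camera_info takes no time and is no camera call; for the wrist camera it gives the pose at the moment of the call.
- manip.hand_in(): hands the job in; it is judged then, once.
The state is a dict: "time_s": time; "joint_positions": joint angles; "joint_velocities": joint speeds; "tau": joint torques, N m; "position": TCP position; "ee_rot": TCP orientation; "force": force on the tool from outside, world axes, zero at the start; "wrist_torque": the same for the moment, N m; "grip_width": opening from 0.0 (shut) to 1.0 (fully open); "gripper_force": force on a finger pad.
Only numpy, scipy, OpenCV 4.12 (cv2) and the standard library are available. Lean on these libraries where they do the work, as an engineer would, in place of code of your own. Each camera call takes 0.05 s, during which the arm holds its last target. There are 200 camera calls.

## Working session

There is one attempt and no reset: what is moved stays moved. The work goes in short steps, Python scripts to look and compute and a tool call to move; the robot and the scene stay as the last step left them, time stands still between calls to the robot, and variables do not carry over. Pictures are saved under pics/ and viewed, at most 10 in all, crops included, and the job is handed in when it is done.

Besides the shell and the picture viewer there is one more tool, called by a JSON object that holds its "method" and its "body", one argument or row to a line. arm_command: Moves the arm, as the interface text tells. Its arguments: {"type":"object","properties":{"targets":{"type":"array"},"squeeze":{"type":"number"}},"required":["targets"]}

```bash
mkdir -p pics; python3 - <<'E'
from cell import manip
import cv2,numpy as np
for n in("scene","side"):
    im=manip.capture(n); cv2.imwrite(f"pics/{n}0.png",im[:,:,::-1])
    c=manip.camera_info(n); print(n,np.round(c["camera_matrix"],1).tolist(),np.round(c["cam_to_world"],3).tolist())
a=cv2.imread("pics/scene0.png");b=cv2.imread("pics/side0.png")
s=manip.state();print(s["position"],s["ee_rot"],s["force"],s["time_s"])
E
```

```text
scene [[410.4, 0.0, 256.9], [0.0, 410.4, 187.9], [0.0, 0.0, 1.0]] [[-0.333, 0.791, -0.514, 1124.606], [0.943, 0.27, -0.195, 315.611], [-0.016, -0.549, -0.835, 1006.388], [0.0, 0.0, 0.0, 1.0]]
side [[376.0, 0.0, 253.4], [0.0, 376.0, 188.3], [0.0, 0.0, 1.0]] [[-0.969, -0.143, 0.204, 324.41], [-0.248, 0.501, -0.829, 856.389], [0.016, -0.854, -0.52, 548.838], [0.0, 0.0, 0.0, 1.0]]
[161.80739634 551.02292432 230.18866285] [-3.13944433e+00 -3.39766543e-04  2.85579719e+00] [0.46396103 0.28567888 0.5709762 ] 0.1
```

View pics/scene0.png

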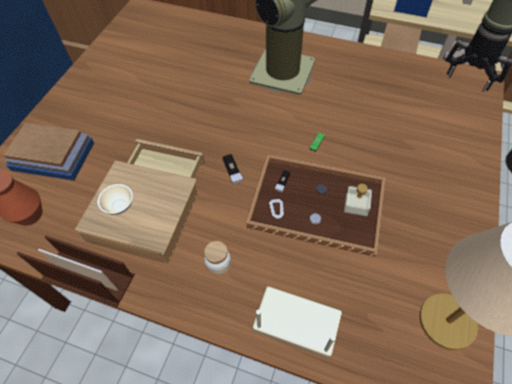

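View pics/side0.png

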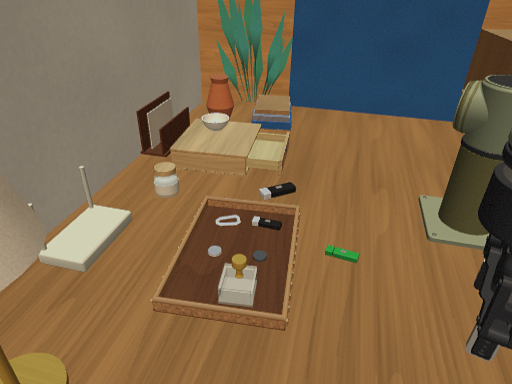

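The small torch is in the tray at (282,181) in scene and (267,223) in side. The bigger black one at (232,167) and the green one at (317,142) lie outside the tray. The cabinet top spans roughly (122,163)-(196,180)-(167,255)-(78,232), with the drawer open towards (165,158).

```bash
cat > h.py <<'E'
import numpy as np
from cell import manip
C={n:manip.camera_info(n) for n in("scene","side")}
def ray(n,uv):
    K=np.array(C[n]["camera_matrix"]);T=np.array(C[n]["cam_to_world"])
    d=T[:3,:3]@np.linalg.solve(K,[uv[0],uv[1],1.]);return T[:3,3],d
def pz(n,uv,z):
    o,d=ray(n,uv);return o+d*(z-o[2])/d[2]
E
python3 - <<'E'
import cv2
a=cv2.imread("pics/scene0.png");b=cv2.imread("pics/side0.png")
x=cv2.resize(a[135:265,70:305],None,fx=3.4,fy=3.4,interpolation=cv2.INTER_CUBIC)
cv2.imwrite("pics/c1.png",x); 
x=cv2.resize(b[110:240,160:310],None,fx=4.5,fy=4.5,interpolation=cv2.INTER_CUBIC)
cv2.imwrite("pics/c2.png",x)
E
```

```text
(no output)
```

View pics/c1.png

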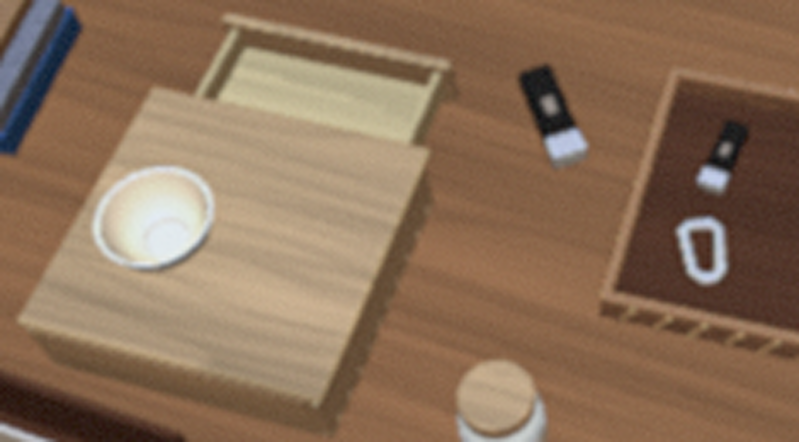

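View pics/c2.png

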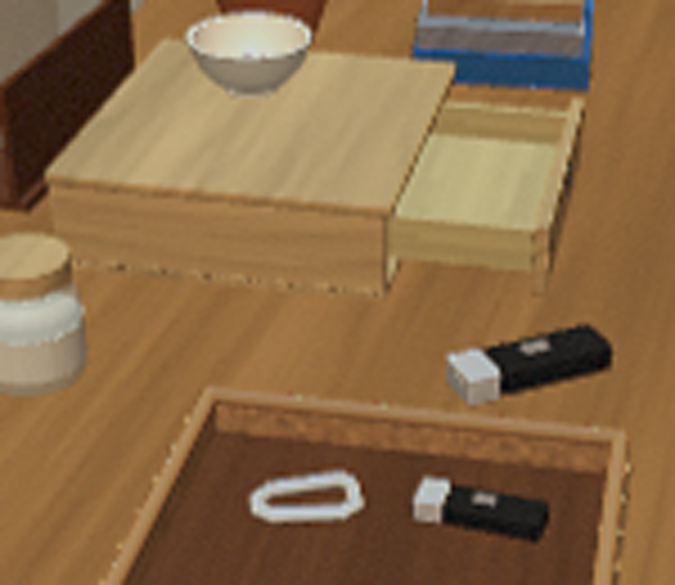

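Crop c1 (3.4x) shows cabinet top corners (155,89), (429,151), (318,404), (20,320); drawer front top edge (228,16)-(450,65); torch axis from (736,124) to its metal head at (712,190). Crop c2 (4.5x) shows the torch from the head (432,500) to the tail (545,520).

```bash
python3 - <<'E'
from h import *
import cv2
f=lambda n,u,v:(70+(u+.5)/3.4-.5,135+(v+.5)/3.4-.5) if n=="scene" else (160+(u+.5)/4.5-.5,110+(v+.5)/4.5-.5)
P=lambda n,u,v,z:pz(n,f(n,u,v),z)[:2].round(1)
print("cab scene",[P("scene",*q,73).tolist() for q in((155,89),(429,151),(318,404),(20,320))])
print("cab side",[P("side",*q,73).tolist() for q in((455,65),(388,212),(48,176),(162,40))])
print("drw scene",[P("scene",*q,60).tolist() for q in((226,15),(452,65))])
print("drw side",[P("side",*q,60).tolist() for q in((584,97),(546,233))])
# torch masks: black body + light head, top face
for n in("scene","side"):
    im=cv2.imread(f"pics/{n}0.png").astype(int)
    u0,v0,u1,v1=(270,165,295,195) if n=="scene" else (248,213,286,233)
    w=im[v0:v1,u0:u1]; black=w.max(2)<48; head=(w.min(2)>105)
    m=(black|head).astype(np.uint8); k,l,st,ce=cv2.connectedComponentsWithStats(m)
    i=1+st[1:,4].argmax(); 
    for nm,mm in(("black",black),("head",head),("all",l==i)):
        v,u=np.nonzero(mm); Q=np.array([pz(n,(a+u0,b+v0),17)[:2] for a,b in zip(u,v)])
        print(n,nm,len(u),(u.mean()+u0).round(1),(v.mean()+v0).round(1),Q.mean(0).round(1))
        if nm=="all":
            r=cv2.minAreaRect(Q.astype(np.float32));print(r)
E
```

```text
cab scene [[594.1, -317.4], [577.5, -72.1], [808.4, -57.1], [820.2, -302.4]]
cab side [[590.3, -312.4], [573.5, -61.2], [798.6, -49.7], [819.0, -297.3]]
drw scene [[494.0, -308.3], [481.1, -95.6]]
drw side [[491.0, -310.2], [476.8, -85.7]]
scene black 73 284.2 177.1 [454.2 147.9]
scene head 56 279.4 186.3 [489.8 144.3]
scene all 129 282.1 181.1 [469.7 146.3]
((467.48919677734375, 145.45761108398438), (25.05199432373047, 71.59002685546875), 87.88866424560547)
side black 176 270.0 223.8 [455. 154.]
side head 69 256.8 220.4 [488.3 149.2]
side all 245 266.3 222.8 [464.4 152.6]
((464.24053955078125, 150.53948974609375), (37.631507873535156, 70.71117401123047), 88.760498046875)
```

{"method": "arm_command", "body": {
  "targets": [
    {"wz": -0.71},
    {"wz": -0.71},
    {"wz": -0.71},
    {"x": -0.61,"y": -0.66,"z": 0.09},
    {"x": -0.61,"y": -0.66,"z": 0.09},
    {"x": -0.61,"y": -0.66,"z": 0.09},
    {"x": -0.61,"y": -0.66,"z": 0.09},
    {"x": -0.61,"y": -0.66,"z": 0.09},
    {"x": -0.61,"y": -0.66,"z": 0.09},
    {"x": -0.61,"y": -0.66,"z": 0.09},
    {"x": -0.61,"y": -0.66,"z": 0.09},
    {"x": -0.61,"y": -0.66,"z": 0.09},
    {"x": -0.61,"y": -0.66,"z": 0.09},
    {"x": -0.61,"y": -0.66,"z": 0.09},
    {"x": -0.61,"y": -0.66,"z": 0.09},
    {"x": -0.61,"y": -0.66,"z": 0.09},
    {"x": -0.61,"y": -0.66,"z": 0.09},
    {}
  ]
}}

```text
invalid input at $.targets[0]: expected keys wx, wy, wz, x, y, z, fingers
```

```bash
cat >> h.py <<'E'
from scipy.spatial.transform import Rotation as Ro
def wsnap(name):
    import cv2
    ci=manip.camera_info("wrist"); im=manip.capture("wrist"); cv2.imwrite(name,im[:,:,::-1])
    np.savez(name+".npz",K=ci["camera_matrix"],T=ci["cam_to_world"]); return im
def wz(name,uv,z):
    d=np.load(name+".npz");K,T=d["K"],d["T"]
    p=np.array([(uv[0]-K[0,2])/K[0,0],(uv[1]-K[1,2])/K[1,1]]);t=np.hypot(*p)
    r=np.array([*(p/t*np.sin(t)),np.cos(t)]);w=T[:3,:3]@r
    return T[:3,3]+w*(z-T[2,3])/w[2]
def delta(pos,rpy):
    s=manip.state();R0=Ro.from_euler("xyz",s["ee_rot"]);R1=Ro.from_euler("xyz",rpy)
    print("t",s["time_s"],"F",np.round(s["force"],1),"grip",s["grip_width"],s["gripper_force"],"pos",np.round(s["position"],1),"rpy",np.round(s["ee_rot"],3))
    print("turn units (tool)",np.round(np.degrees((R0.inv()*R1).as_rotvec())/5,2),"shift units after turn",np.round(R1.inv().apply(np.array(pos)-s["position"])/40,2))
E
python3 - <<'E'
from h import *
wsnap("pics/w1.png")
s=manip.state();print(s["time_s"],s["position"],s["ee_rot"]);d=np.load("pics/w1.png.npz");print(d["K"],d["T"].round(2))
E
```

```text
0.15 [161.86437858 551.13924956 230.35986957] [-3.13981193e+00 -2.84759667e-04  2.85579996e+00]
[[297.31863964   0.         251.67880115]
 [  0.         297.31863964 190.71553875]
 [  0.           0.           1.        ]] [[ 2.8000e-01  9.2000e-01  2.7000e-01  9.4030e+01]
 [ 9.6000e-01 -2.7000e-01 -8.0000e-02  5.7102e+02]
 [-0.0000e+00  2.8000e-01 -9.6000e-01  3.7356e+02]
 [ 0.0000e+00  0.0000e+00  0.0000e+00  1.0000e+00]]
```

View pics/w1.png

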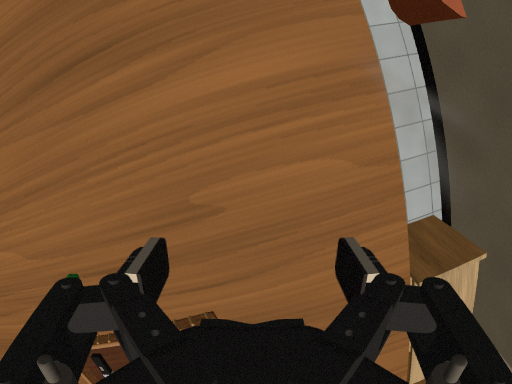

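The call was refused because every row needs all seven keys. The wrist picture therefore shows only the bare table at the start pose, with the fingers at the bottom.

{"method": "arm_command", "body": {
  "targets": [
    {"wx": 0,"wy": 0,"wz": -0.71,"x": 0,"y": 0,"z": 0,"fingers": 0},
    {"wx": 0,"wy": 0,"wz": -0.71,"x": 0,"y": 0,"z": 0,"fingers": 0},
    {"wx": 0,"wy": 0,"wz": -0.71,"x": 0,"y": 0,"z": 0,"fingers": 0},
    {"wx": 0,"wy": 0,"wz": 0,"x": -0.61,"y": -0.66,"z": 0.09,"fingers": 0},
    {"wx": 0,"wy": 0,"wz": 0,"x": -0.61,"y": -0.66,"z": 0.09,"fingers": 0},
    {"wx": 0,"wy": 0,"wz": 0,"x": -0.61,"y": -0.66,"z": 0.09,"fingers": 0},
    {"wx": 0,"wy": 0,"wz": 0,"x": -0.61,"y": -0.66,"z": 0.09,"fingers": 0},
    {"wx": 0,"wy": 0,"wz": 0,"x": -0.61,"y": -0.66,"z": 0.09,"fingers": 0},
    {"wx": 0,"wy": 0,"wz": 0,"x": -0.61,"y": -0.66,"z": 0.09,"fingers": 0},
    {"wx": 0,"wy": 0,"wz": 0,"x": -0.61,"y": -0.66,"z": 0.09,"fingers": 0},
    {"wx": 0,"wy": 0,"wz": 0,"x": -0.61,"y": -0.66,"z": 0.09,"fingers": 0},
    {"wx": 0,"wy": 0,"wz": 0,"x": -0.61,"y": -0.66,"z": 0.09,"fingers": 0},
    {"wx": 0,"wy": 0,"wz": 0,"x": -0.61,"y": -0.66,"z": 0.09,"fingers": 0},
    {"wx": 0,"wy": 0,"wz": 0,"x": -0.61,"y": -0.66,"z": 0.09,"fingers": 0},
    {"wx": 0,"wy": 0,"wz": 0,"x": -0.61,"y": -0.66,"z": 0.09,"fingers": 0},
    {"wx": 0,"wy": 0,"wz": 0,"x": -0.61,"y": -0.66,"z": 0.09,"fingers": 0},
    {"wx": 0,"wy": 0,"wz": 0,"x": -0.61,"y": -0.66,"z": 0.09,"fingers": 0},
    {"wx": 0,"wy": 0,"wz": 0,"x": 0,"y": 0,"z": 0,"fingers": 0},
    {"wx": 0,"wy": 0,"wz": 0,"x": 0,"y": 0,"z": 0,"fingers": 0}
  ]
}}

```text
time_s: 1.73
position: [465.7, 148.3, 180.4]
ee_rot: [-3.141, -0.001, 3.038]
force: [-0.1, 0.3, -0.2]
grip_width: 0.997
gripper_force: 0.0
```

```bash
python3 - <<'E'
from h import *
s=manip.state();print(s["time_s"],s["position"],s["ee_rot"],s["force"])
wsnap("pics/w2.png")
E
```

```text
1.7333 [465.66183203 148.28380821 180.36536311] [-3.14149410e+00 -1.22020154e-03  3.03769147e+00] [-0.09104484  0.27724549 -0.15413823]
```

View pics/w2.png

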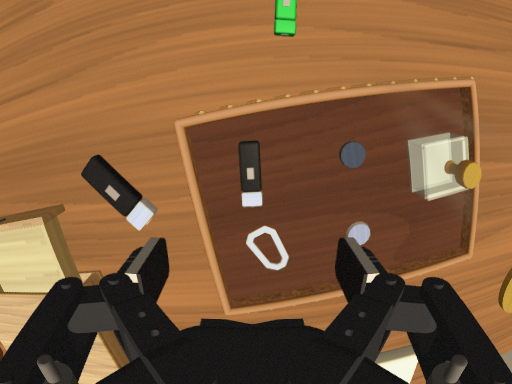

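The wrist picture shows the torch with its tail at about (250,142) and head end at (252,206). The carabiner is at (267,248), well clear of the head.

```bash
python3 - <<'E'
from h import *
import cv2
n="pics/w2.png"
for z in(20,14):
    print(z,[wz(n,q,z)[:2].round(1).tolist() for q in((240.5,142),(259,141),(262.5,206),(242.5,206.5))])
im=cv2.imread(n).astype(int)[135:212,232:270]
for nm,m in(("black",im.max(2)<45),("head",im.min(2)>140)):
    k,l,st,ce=cv2.connectedComponentsWithStats(m.astype(np.uint8));i=1+st[1:,4].argmax()
    print(nm,st[i],wz(n,ce[i]+[232,135],18)[:2].round(1))
# drawer front top edge right corner & others
print("drw corner",wz(n,(64,206),60).round(1))
delta([467,148,12],[3.1416,0,3.04])
E
```

```text
20 [[429.8, 140.6], [430.7, 159.6], [501.0, 156.4], [499.3, 134.9]]
14 [[430.5, 140.3], [431.4, 159.6], [503.0, 156.5], [501.3, 134.5]]
black [  7   6  22  51 197] [454.1 147.1]
head [ 10  57  20  15 272] [492.2 145.5]
drw corner [467.1 -57.2  60. ]
t 1.7833 F [-0.6 -0.5 -0.8] grip 1.0015141256595148 0.0 pos [464.9 149.4 180.4] rpy [ 3.141e+00 -1.000e-03  3.040e+00]
turn units (tool) [ 0.   -0.02 -0.  ] shift units after turn [-0.06 -0.03  4.21]
```

{"method": "arm_command", "body": {
  "targets": [
    {"wx": 0,"wy": 0,"wz": -0.34,"x": 0,"y": -0.02,"z": 0,"fingers": 120},
    {"wx": 0,"wy": 0,"wz": 0,"x": 0,"y": 0,"z": 0.6,"fingers": 120},
    {"wx": 0,"wy": 0,"wz": 0,"x": 0,"y": 0,"z": 0.6,"fingers": 120},
    {"wx": 0,"wy": 0,"wz": 0,"x": 0,"y": 0,"z": 0.6,"fingers": 120},
    {"wx": 0,"wy": 0,"wz": 0,"x": 0,"y": 0,"z": 0.6,"fingers": 120},
    {"wx": 0,"wy": 0,"wz": 0,"x": 0,"y": 0,"z": 0.6,"fingers": 120},
    {"wx": 0,"wy": 0,"wz": 0,"x": 0,"y": 0,"z": 0,"fingers": 120},
    {"wx": 0,"wy": 0,"wz": 0,"x": 0,"y": 0,"z": 0,"fingers": 120}
  ]
}}

```text
time_s: 2.45
position: [462.9, 150.0, 59.9]
ee_rot: [-3.141, -0.004, 3.073]
force: [-0.0, 0.2, -0.4]
grip_width: 0.533
gripper_force: 0.0
```

```bash
python3 - <<'E'
from h import *
delta([466,148,9],[3.1416,0,3.07])
wsnap("pics/w3.png")
E
```

```text
t 2.45 F [-0.   0.2 -0.4] grip 0.5328074954283537 0.0 pos [462.9 150.   59.9] rpy [-3.141 -0.004  3.073]
turn units (tool) [-0.01 -0.05  0.04] shift units after turn [-0.08 -0.04  1.27]
```

View pics/w3.png

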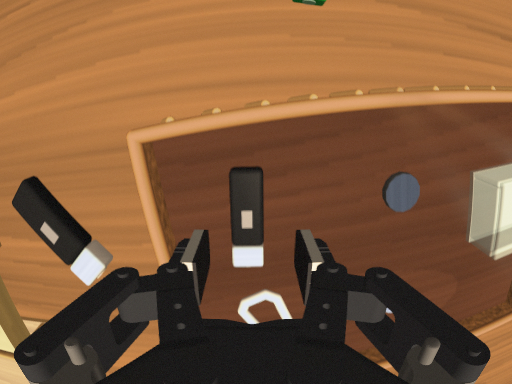

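Close up, the torch spans (230,168) to (263,267), centred between the fingers at columns 210 and 295. The left finger clears the tray edge.

```bash
python3 - <<'E'
from h import *
n="pics/w3.png"
print([wz(n,q,20)[:2].round(1).tolist() for q in((230.5,168),(263,168),(264,267),(233,267))])
print("tray inner edge",wz(n,(163,262),32)[:2].round(1))
E
```

```text
[[429.4, 138.9], [430.8, 159.3], [501.9, 156.0], [500.5, 134.1]]
tray inner edge [487.8  87.8]
```

{"method": "arm_command", "body": {
  "targets": [
    {"wx": 0,"wy": 0,"wz": 0,"x": -0.07,"y": -0.07,"z": 0.4,"fingers": 120},
    {"wx": 0,"wy": 0,"wz": 0,"x": 0,"y": 0,"z": 0.4,"fingers": 120},
    {"wx": 0,"wy": 0,"wz": 0,"x": 0,"y": 0,"z": 0.25,"fingers": 120},
    {"wx": 0,"wy": 0,"wz": 0,"x": 0,"y": 0,"z": 0.2,"fingers": 120},
    {"wx": 0,"wy": 0,"wz": 0,"x": 0,"y": 0,"z": 0,"fingers": 120},
    {"wx": 0,"wy": 0,"wz": 0,"x": 0,"y": 0,"z": 0,"fingers": 120}
  ]
}}

```text
time_s: 3.0
position: [467.9, 146.3, 11.3]
ee_rot: [3.141, 0.0, 3.072]
force: [0.2, 0.7, -0.9]
grip_width: 0.532
gripper_force: 0.0
```

{"method": "arm_command", "body": {
  "targets": [
    {"wx": 0,"wy": 0,"wz": 0,"x": 0,"y": 0,"z": 0,"fingers": 255},
    {"wx": 0,"wy": 0,"wz": 0,"x": 0,"y": 0,"z": 0,"fingers": 255},
    {"wx": 0,"wy": 0,"wz": 0,"x": 0,"y": 0,"z": 0,"fingers": 255},
    {"wx": 0,"wy": 0,"wz": 0,"x": 0,"y": 0,"z": 0,"fingers": 255},
    {"wx": 0,"wy": 0,"wz": 0,"x": 0,"y": 0,"z": 0,"fingers": 255},
    {"wx": 0,"wy": 0,"wz": 0,"x": 0,"y": 0,"z": 0,"fingers": 255},
    {"wx": 0,"wy": 0,"wz": 0,"x": 0,"y": 0,"z": 0,"fingers": 255},
    {"wx": 0,"wy": 0,"wz": 0,"x": 0,"y": 0,"z": 0,"fingers": 255}
  ],
  "squeeze": 30
}}

```text
time_s: 3.67
position: [468.8, 146.2, 12.0]
ee_rot: [3.141, 0.002, 3.071]
force: [-1.0, 0.3, 6.4]
grip_width: 0.244
gripper_force: 30.2
```

{"method": "arm_command", "body": {
  "targets": [
    {"wx": 0,"wy": 0,"wz": 0,"x": 0,"y": 0,"z": -0.45,"fingers": 255},
    {"wx": 0,"wy": 0,"wz": 0,"x": 0,"y": 0,"z": -0.75,"fingers": 255},
    {"wx": 0,"wy": 0,"wz": 0,"x": 0,"y": 0,"z": -0.75,"fingers": 255},
    {"wx": 0,"wy": 0,"wz": 0,"x": 0,"y": 0,"z": -0.75,"fingers": 255},
    {"wx": 0,"wy": 0,"wz": -0.8,"x": 0,"y": 0,"z": -0.75,"fingers": 255},
    {"wx": 0,"wy": 0,"wz": -0.77,"x": 0,"y": 0,"z": 0,"fingers": 255},
    {"wx": 0,"wy": 0,"wz": 0,"x": -0.11,"y": -0.86,"z": 0,"fingers": 255},
    {"wx": 0,"wy": 0,"wz": 0,"x": -0.11,"y": -0.86,"z": 0,"fingers": 255},
    {"wx": 0,"wy": 0,"wz": 0,"x": -0.11,"y": -0.86,"z": 0,"fingers": 255},
    {"wx": 0,"wy": 0,"wz": 0,"x": -0.11,"y": -0.86,"z": 0,"fingers": 255},
    {"wx": 0,"wy": 0,"wz": 0,"x": -0.11,"y": -0.86,"z": 0,"fingers": 255},
    {"wx": 0,"wy": 0,"wz": 0,"x": -0.11,"y": -0.86,"z": 0,"fingers": 255},
    {"wx": 0,"wy": 0,"wz": 0,"x": -0.11,"y": -0.86,"z": 0,"fingers": 255},
    {"wx": 0,"wy": 0,"wz": 0,"x": -0.11,"y": -0.86,"z": 0,"fingers": 255},
    {"wx": 0,"wy": 0,"wz": 0,"x": -0.11,"y": -0.86,"z": 0,"fingers": 255},
    {"wx": 0,"wy": 0,"wz": 0,"x": -0.11,"y": -0.86,"z": 0,"fingers": 255},
    {"wx": 0,"wy": 0,"wz": 0,"x": 0,"y": 0,"z": 0,"fingers": 255},
    {"wx": 0,"wy": 0,"wz": 0,"x": 0,"y": 0,"z": 0,"fingers": 255}
  ]
}}

```text
time_s: 5.17
position: [534.2, -195.9, 148.4]
ee_rot: [3.141, -0.001, -3.078]
force: [-1.0, 0.6, -0.4]
grip_width: 0.243
gripper_force: 29.6
```

```bash
python3 - <<'E'
from h import *
delta([546,-195,34],[3.1416,0,-3.075])
wsnap("pics/w4.png")
E
```

```text
t 5.1667 F [-1.   0.6 -0.4] grip 0.24336883336974685 29.595275223255157 pos [ 534.2 -195.9  148.4] rpy [ 3.141e+00 -1.000e-03 -3.078e+00]
turn units (tool) [ 0.01 -0.01 -0.04] shift units after turn [-0.29  0.    2.86]
```

View pics/w4.png

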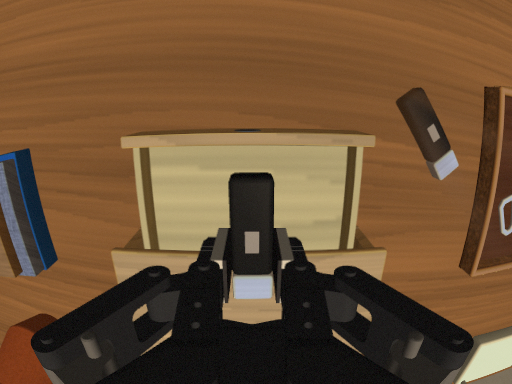

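The torch is held squarely. The drawer front's outer top edge runs (122,136)-(374,136) with the dark disc at (248,130). The board's front edge runs (115,249)-(384,249).

```bash
python3 - <<'E'
from h import *
n="pics/w4.png"
a=np.array([wz(n,q,60)[:2] for q in((122,136),(374,136))]);b=np.array([wz(n,q,73)[:2] for q in((115,249),(384,249))])
c=np.array([wz(n,q,60)[:2] for q in((126,147),(371,147))])
for nm,m in(("outer",a),("inner",c),("board",b)): print(nm,m.round(1).tolist(),m.mean(0).round(1),np.hypot(*(m[1]-m[0])).round(1),np.degrees(np.arctan2(*(m[1]-m[0])*[-1,1])).round(2))
print("torch tail/head z~125+",[wz(n,q,155)[:2].round(1).tolist() for q in((251,174),(251,298))])
E
```

```text
outer [[490.2, -306.5], [477.4, -98.4]] [ 483.8 -202.4] 208.5 3.51
inner [[499.4, -302.8], [486.8, -99.9]] [ 493.1 -201.4] 203.3 3.53
board [[588.5, -314.6], [573.3, -75.7]] [ 580.9 -195.1] 239.4 3.63
torch tail/head z~125+ [[495.0, -198.8], [565.9, -194.4]]
```

{"method": "arm_command", "body": {
  "targets": [
    {"wx": 0,"wy": 0,"wz": 0,"x": -0.22,"y": -0.05,"z": 0.3,"fingers": 255},
    {"wx": 0,"wy": 0,"wz": 0,"x": 0,"y": 0,"z": 0.6,"fingers": 255},
    {"wx": 0,"wy": 0,"wz": 0,"x": 0,"y": 0,"z": 0.6,"fingers": 255},
    {"wx": 0,"wy": 0,"wz": 0,"x": 0,"y": 0,"z": 0.5,"fingers": 255},
    {"wx": 0,"wy": 0,"wz": 0,"x": 0,"y": 0,"z": 0.3,"fingers": 255},
    {"wx": 0,"wy": 0,"wz": 0,"x": 0,"y": 0,"z": 0.25,"fingers": 255},
    {"wx": 0,"wy": 0,"wz": 0,"x": 0,"y": 0,"z": 0.15,"fingers": 255},
    {"wx": 0,"wy": 0,"wz": 0,"x": 0,"y": 0,"z": 0.05,"fingers": 255},
    {"wx": 0,"wy": 0,"wz": 0,"x": 0,"y": 0,"z": 0,"fingers": 255},
    {"wx": 0,"wy": 0,"wz": 0,"x": 0,"y": 0,"z": 0,"fingers": 255}
  ]
}}

```text
time_s: 6.05
position: [544.3, -196.0, 39.9]
ee_rot: [-3.141, 0.002, -3.075]
force: [0.0, 0.5, -0.7]
grip_width: 0.247
gripper_force: 29.6
```

{"method": "arm_command", "body": {
  "targets": [
    {"wx": 0,"wy": 0,"wz": 0,"x": 0,"y": 0,"z": 0.07,"fingers": 255},
    {"wx": 0,"wy": 0,"wz": 0,"x": 0,"y": 0,"z": 0.06,"fingers": 255},
    {"wx": 0,"wy": 0,"wz": 0,"x": 0,"y": 0,"z": 0,"fingers": 255},
    {"wx": 0,"wy": 0,"wz": 0,"x": 0,"y": 0,"z": 0,"fingers": 255}
  ]
}}

```text
time_s: 6.38
position: [543.4, -195.7, 33.7]
ee_rot: [3.142, -0.0, -3.075]
force: [-0.2, -0.2, -1.3]
grip_width: 0.244
gripper_force: 29.6
```

{"method": "arm_command", "body": {
  "targets": [
    {"wx": 0,"wy": 0,"wz": 0,"x": 0,"y": 0,"z": 0.03,"fingers": 255},
    {"wx": 0,"wy": 0,"wz": 0,"x": 0,"y": 0,"z": 0,"fingers": 255},
    {"wx": 0,"wy": 0,"wz": 0,"x": 0,"y": 0,"z": 0,"fingers": 120},
    {"wx": 0,"wy": 0,"wz": 0,"x": 0,"y": 0,"z": 0,"fingers": 120},
    {"wx": 0,"wy": 0,"wz": 0,"x": 0,"y": 0,"z": 0,"fingers": 120},
    {"wx": 0,"wy": 0,"wz": 0,"x": 0,"y": 0,"z": 0,"fingers": 120},
    {"wx": 0,"wy": 0,"wz": 0,"x": 0,"y": 0,"z": 0,"fingers": 120},
    {"wx": 0,"wy": 0,"wz": 0,"x": 0,"y": 0,"z": -0.3,"fingers": 120},
    {"wx": 0,"wy": 0,"wz": 0,"x": 0,"y": 0,"z": -0.7,"fingers": 120},
    {"wx": 0,"wy": 0,"wz": 0,"x": 0,"y": 0,"z": -0.7,"fingers": 120},
    {"wx": 0,"wy": 0,"wz": 0,"x": 0,"y": 0,"z": -0.7,"fingers": 120},
    {"wx": 0,"wy": 0,"wz": 0,"x": 0,"y": 0,"z": -0.7,"fingers": 255},
    {"wx": 0,"wy": 0,"wz": 0,"x": 0,"y": 0,"z": 0,"fingers": 255},
    {"wx": 0,"wy": 0,"wz": 0,"x": 0,"y": 0,"z": 0,"fingers": 255}
  ]
}}

```text
time_s: 7.55
position: [545.2, -196.6, 160.0]
ee_rot: [-3.138, 0.006, -3.075]
force: [0.4, 0.2, -0.2]
grip_width: 0.11
gripper_force: 0.0
```

```bash
python3 - <<'E'
from h import *
# lean 45 deg: tool z = (sin, ., -cos) in cabinet direction yaw .063
R=Ro.from_euler("z",.063)*Ro.from_euler("y",-45,degrees=True)*Ro.from_euler("xyz",[np.pi,0,np.pi])
print(R.as_matrix().round(2).tolist(), R.as_euler("xyz"))
delta([450,-204,130],R.as_euler("xyz"))
wsnap("pics/w5.png")
E
```

```text
[[-0.71, -0.06, 0.71], [-0.04, 1.0, 0.04], [-0.71, 0.0, -0.71]] [-3.14159265  0.78539816 -3.07859265]
t 7.55 F [ 0.4  0.2 -0.2] grip 0.11008721286637728 0.0 pos [ 545.2 -196.6  160. ] rpy [-3.138  0.006 -3.075]
turn units (tool) [-0.02 -8.94  0.06] shift units after turn [ 2.22 -0.03 -1.16]
```

View pics/w5.png

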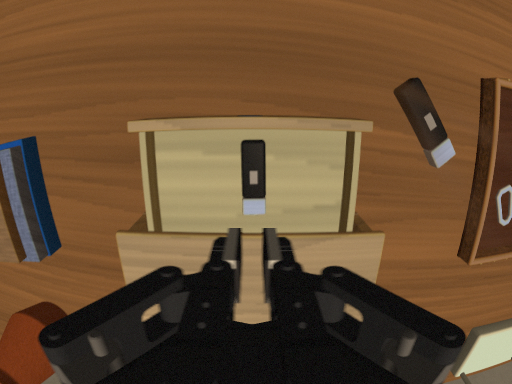

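The torch lies flat inside the drawer, at (253,140)-(254,214), clear of both the front panel and the board. Next I lean the tool.

{"method": "arm_command", "body": {
  "targets": [
    {"wx": 0,"wy": -1,"wz": 0,"x": 0,"y": 0,"z": 0,"fingers": 255},
    {"wx": 0,"wy": -1,"wz": 0,"x": 0,"y": 0,"z": 0,"fingers": 255},
    {"wx": 0,"wy": -1,"wz": 0,"x": 0,"y": 0,"z": 0,"fingers": 255},
    {"wx": 0,"wy": -1,"wz": 0,"x": 0,"y": 0,"z": 0,"fingers": 255},
    {"wx": 0,"wy": -1,"wz": 0,"x": 0,"y": 0,"z": 0,"fingers": 255},
    {"wx": 0,"wy": -1,"wz": 0,"x": 0,"y": 0,"z": 0,"fingers": 255},
    {"wx": 0,"wy": -1,"wz": 0,"x": 0,"y": 0,"z": 0,"fingers": 255},
    {"wx": 0,"wy": -1,"wz": 0,"x": 0,"y": 0,"z": 0,"fingers": 255},
    {"wx": 0,"wy": -0.95,"wz": 0,"x": 0,"y": 0,"z": 0,"fingers": 255},
    {"wx": 0,"wy": 0,"wz": 0,"x": 0.47,"y": 0,"z": -0.47,"fingers": 255},
    {"wx": 0,"wy": 0,"wz": 0,"x": 0.47,"y": 0,"z": -0.47,"fingers": 255},
    {"wx": 0,"wy": 0,"wz": 0,"x": 0.47,"y": 0,"z": -0.47,"fingers": 255},
    {"wx": 0,"wy": 0,"wz": 0,"x": 0,"y": 0,"z": 0,"fingers": 255},
    {"wx": 0,"wy": 0,"wz": 0,"x": 0,"y": 0,"z": 0,"fingers": 255}
  ]
}}

```text
time_s: 8.77
position: [484.7, -168.2, 199.1]
ee_rot: [-3.139, 0.699, -3.129]
force: [0.7, -0.9, -0.4]
grip_width: 0.003
gripper_force: 0.0
```

```bash
python3 - <<'E'
from h import *
delta([460,-204,24],[-3.1416,.7854,-3.0786]); s=manip.state();print(np.round(s["joint_positions"],2))
E
```

```text
t 8.7667 F [ 0.7 -0.9 -0.4] grip 0.002500828691188981 0.0 pos [ 484.7 -168.2  199.1] rpy [-3.139  0.699 -3.129]
turn units (tool) [-0.42 -0.99 -0.42] shift units after turn [ 3.57 -0.85  2.62]
[-0.81 -0.23  2.21  0.73  0.78 -2.82]
```

Joint 6 hit its range in this lean. I'll turn the tool half a turn about its own axis, which gives the same shape and moves joint 6 back to mid-range.

{"method": "arm_command", "body": {
  "targets": [
    {"wx": 0,"wy": 0,"wz": 1,"x": 0,"y": 0,"z": 0,"fingers": 255},
    {"wx": 0,"wy": 0,"wz": 1,"x": 0,"y": 0,"z": 0,"fingers": 255},
    {"wx": 0,"wy": 0,"wz": 1,"x": 0,"y": 0,"z": 0,"fingers": 255},
    {"wx": 0,"wy": 0,"wz": 1,"x": 0,"y": 0,"z": 0,"fingers": 255},
    {"wx": 0,"wy": 0,"wz": 1,"x": 0,"y": 0,"z": 0,"fingers": 255},
    {"wx": 0,"wy": 0,"wz": 1,"x": 0,"y": 0,"z": 0,"fingers": 255},
    {"wx": 0,"wy": 0,"wz": 1,"x": 0,"y": 0,"z": 0,"fingers": 255},
    {"wx": 0,"wy": 0,"wz": 1,"x": 0,"y": 0,"z": 0,"fingers": 255},
    {"wx": 0,"wy": 0,"wz": 1,"x": 0,"y": 0,"z": 0,"fingers": 255},
    {"wx": 0,"wy": 0,"wz": 1,"x": 0,"y": 0,"z": 0,"fingers": 255},
    {"wx": 0,"wy": 0,"wz": 1,"x": 0,"y": 0,"z": 0,"fingers": 255},
    {"wx": 0,"wy": 0,"wz": 1,"x": 0,"y": 0,"z": 0,"fingers": 255},
    {"wx": 0,"wy": 0,"wz": 1,"x": 0,"y": 0,"z": 0,"fingers": 255},
    {"wx": 0,"wy": 0,"wz": 1,"x": 0,"y": 0,"z": 0,"fingers": 255},
    {"wx": 0,"wy": 0,"wz": 1,"x": 0,"y": 0,"z": 0,"fingers": 255},
    {"wx": 0,"wy": 0,"wz": 1,"x": 0,"y": 0,"z": 0,"fingers": 255},
    {"wx": 0,"wy": 0,"wz": 1,"x": 0,"y": 0,"z": 0,"fingers": 255},
    {"wx": 0,"wy": 0,"wz": 1,"x": 0,"y": 0,"z": 0,"fingers": 255}
  ]
}}

```text
time_s: 10.27
position: [486.1, -168.4, 199.1]
ee_rot: [2.443, -0.001, 1.58]
force: [0.4, 0.5, 0.1]
grip_width: -0.0
gripper_force: 0.0
```

{"method": "arm_command", "body": {
  "targets": [
    {"wx": 0,"wy": 0,"wz": 1,"x": 0,"y": 0,"z": 0,"fingers": 255},
    {"wx": 0,"wy": 0,"wz": 1,"x": 0,"y": 0,"z": 0,"fingers": 255},
    {"wx": 0,"wy": 0,"wz": 1,"x": 0,"y": 0,"z": 0,"fingers": 255},
    {"wx": 0,"wy": 0,"wz": 1,"x": 0,"y": 0,"z": 0,"fingers": 255},
    {"wx": 0,"wy": 0,"wz": 1,"x": 0,"y": 0,"z": 0,"fingers": 255},
    {"wx": 0,"wy": 0,"wz": 1,"x": 0,"y": 0,"z": 0,"fingers": 255},
    {"wx": 0,"wy": 0,"wz": 1,"x": 0,"y": 0,"z": 0,"fingers": 255},
    {"wx": 0,"wy": 0,"wz": 1,"x": 0,"y": 0,"z": 0,"fingers": 255},
    {"wx": 0,"wy": 0,"wz": 1,"x": 0,"y": 0,"z": 0,"fingers": 255},
    {"wx": 0,"wy": 0,"wz": 1,"x": 0,"y": 0,"z": 0,"fingers": 255},
    {"wx": 0,"wy": 0,"wz": 1,"x": 0,"y": 0,"z": 0,"fingers": 255},
    {"wx": 0,"wy": 0,"wz": 1,"x": 0,"y": 0,"z": 0,"fingers": 255},
    {"wx": 0,"wy": 0,"wz": 1,"x": 0,"y": 0,"z": 0,"fingers": 255},
    {"wx": 0,"wy": 0,"wz": 1,"x": 0,"y": 0,"z": 0,"fingers": 255},
    {"wx": 0,"wy": 0,"wz": 1,"x": 0,"y": 0,"z": 0,"fingers": 255},
    {"wx": 0,"wy": 0,"wz": 1,"x": 0,"y": 0,"z": 0,"fingers": 255},
    {"wx": 0,"wy": 0,"wz": 1,"x": 0,"y": 0,"z": 0,"fingers": 255},
    {"wx": 0,"wy": 0,"wz": 1,"x": 0,"y": 0,"z": 0,"fingers": 255},
    {"wx": 0,"wy": 0,"wz": 0,"x": 0,"y": 0,"z": 0,"fingers": 255}
  ]
}}

```text
time_s: 11.85
position: [486.1, -168.4, 199.1]
ee_rot: [3.14, -0.699, 0.012]
force: [0.0, 0.2, 0.0]
grip_width: 0.001
gripper_force: 0.0
```

```bash
python3 - <<'E'
from h import *
R=Ro.from_euler("z",.063)*Ro.from_euler("y",-45,degrees=True)*Ro.from_euler("x",np.pi)
print(R.as_matrix().round(2).tolist(),R.as_euler("xyz"))
delta([462,-203,130],R.as_euler("xyz")); s=manip.state();print(np.round(s["joint_positions"],2))
E
```

```text
[[0.71, 0.06, 0.71], [0.04, -1.0, 0.04], [0.71, 0.0, -0.71]] [ 3.14159265 -0.78539816  0.063     ]
t 11.85 F [0.  0.2 0. ] grip 0.0010284483478006866 0.0 pos [ 486.1 -168.4  199.1] rpy [ 3.14  -0.699  0.012]
turn units (tool) [ 0.41  0.99 -0.43] shift units after turn [-1.69  0.83  0.76]
[-0.81 -0.23  2.21  0.73  0.78  0.32]
```

{"method": "arm_command", "body": {
  "targets": [
    {"wx": 0.41,"wy": 0.99,"wz": -0.43,"x": 0,"y": 0,"z": 0,"fingers": 255},
    {"wx": 0,"wy": 0,"wz": 0,"x": -0.42,"y": 0.21,"z": 0.19,"fingers": 255},
    {"wx": 0,"wy": 0,"wz": 0,"x": -0.42,"y": 0.21,"z": 0.19,"fingers": 255},
    {"wx": 0,"wy": 0,"wz": 0,"x": -0.42,"y": 0.21,"z": 0.19,"fingers": 255},
    {"wx": 0,"wy": 0,"wz": 0,"x": -0.42,"y": 0.21,"z": 0.19,"fingers": 255},
    {"wx": 0,"wy": 0,"wz": 0,"x": 0,"y": 0,"z": 0,"fingers": 255},
    {"wx": 0,"wy": 0,"wz": 0,"x": 0,"y": 0,"z": 0,"fingers": 255}
  ]
}}

```text
time_s: 12.43
position: [459.8, -202.9, 129.9]
ee_rot: [-3.138, -0.763, 0.051]
force: [0.7, -0.6, 0.1]
grip_width: 0.001
gripper_force: 0.0
```

```bash
python3 - <<'E'
from h import *
R=Ro.from_euler("z",.063)*Ro.from_euler("y",-45,degrees=True)*Ro.from_euler("x",np.pi)
delta([462,-203,25],R.as_euler("xyz")); s=manip.state();print(np.round(s["joint_positions"],2))
E
```

```text
t 12.4333 F [ 0.7 -0.6  0.1] grip 0.0011625670506283346 0.0 pos [ 459.8 -202.9  129.9] rpy [-3.138 -0.763  0.051]
turn units (tool) [ 0.05  0.25 -0.1 ] shift units after turn [-1.81  0.01  1.89]
[-1.   -0.06  2.29  1.02  0.78 -0.19]
```

{"method": "arm_command", "body": {
  "targets": [
    {"wx": 0.05,"wy": 0.25,"wz": -0.1,"x": 0,"y": 0,"z": 0,"fingers": 255},
    {"wx": 0,"wy": 0,"wz": 0,"x": -0.36,"y": 0,"z": 0.37,"fingers": 255},
    {"wx": 0,"wy": 0,"wz": 0,"x": -0.36,"y": 0,"z": 0.37,"fingers": 255},
    {"wx": 0,"wy": 0,"wz": 0,"x": -0.36,"y": 0,"z": 0.37,"fingers": 255},
    {"wx": 0,"wy": 0,"wz": 0,"x": -0.36,"y": 0,"z": 0.37,"fingers": 255},
    {"wx": 0,"wy": 0,"wz": 0,"x": -0.35,"y": 0,"z": 0.36,"fingers": 255},
    {"wx": 0,"wy": 0,"wz": 0,"x": 0,"y": 0,"z": 0,"fingers": 255},
    {"wx": 0,"wy": 0,"wz": 0,"x": 0,"y": 0,"z": 0,"fingers": 255}
  ]
}}

```text
time_s: 13.1
position: [462.2, -202.8, 28.5]
ee_rot: [3.139, -0.787, 0.066]
force: [0.6, -0.9, -0.3]
grip_width: 0.002
gripper_force: 0.0
```

```bash
python3 - <<'E'
from h import *
import cv2
R=Ro.from_euler("z",.063)*Ro.from_euler("y",-45,degrees=True)*Ro.from_euler("x",np.pi)
delta([470,-203,25],R.as_euler("xyz")); s=manip.state();print(np.round(s["joint_positions"],2))
E
```

```text
t 13.1 F [ 0.6 -0.9 -0.3] grip 0.0016067207771617317 0.0 pos [ 462.2 -202.8   28.5] rpy [ 3.139 -0.787  0.066]
turn units (tool) [ 0.   -0.02  0.02] shift units after turn [0.08 0.02 0.2 ]
[-1.01  0.26  2.3   1.41  0.68 -0.71]
```

{"method": "arm_command", "body": {
  "targets": [
    {"wx": 0,"wy": 0,"wz": 0,"x": -0.07,"y": 0,"z": 0.07,"fingers": 255},
    {"wx": 0,"wy": 0,"wz": 0,"x": 0.05,"y": 0,"z": 0.05,"fingers": 255},
    {"wx": 0,"wy": 0,"wz": 0,"x": 0.05,"y": 0,"z": 0.05,"fingers": 255},
    {"wx": 0,"wy": 0,"wz": 0,"x": 0.05,"y": 0,"z": 0.05,"fingers": 255},
    {"wx": 0,"wy": 0,"wz": 0,"x": 0.05,"y": 0,"z": 0.05,"fingers": 255},
    {"wx": 0,"wy": 0,"wz": 0,"x": 0.05,"y": 0,"z": 0.05,"fingers": 255},
    {"wx": 0,"wy": 0,"wz": 0,"x": 0.05,"y": 0,"z": 0.05,"fingers": 255},
    {"wx": 0,"wy": 0,"wz": 0,"x": 0.05,"y": 0,"z": 0.05,"fingers": 255},
    {"wx": 0,"wy": 0,"wz": 0,"x": 0.05,"y": 0,"z": 0.05,"fingers": 255}
  ]
}}

```text
time_s: 13.85
position: [484.3, -202.2, 24.6]
ee_rot: [3.136, -0.787, 0.066]
force: [-5.2, -0.2, 4.8]
grip_width: -0.003
gripper_force: 3.0
```

{"method": "arm_command", "body": {
  "targets": [
    {"wx": 0,"wy": 0,"wz": 0,"x": 0.05,"y": 0,"z": 0.05,"fingers": 255},
    {"wx": 0,"wy": 0,"wz": 0,"x": 0.05,"y": 0,"z": 0.05,"fingers": 255},
    {"wx": 0,"wy": 0,"wz": 0,"x": 0.05,"y": 0,"z": 0.05,"fingers": 255},
    {"wx": 0,"wy": 0,"wz": 0,"x": 0.05,"y": 0,"z": 0.05,"fingers": 255},
    {"wx": 0,"wy": 0,"wz": 0,"x": 0.05,"y": 0,"z": 0.05,"fingers": 255},
    {"wx": 0,"wy": 0,"wz": 0,"x": 0.05,"y": 0,"z": 0.05,"fingers": 255},
    {"wx": 0,"wy": 0,"wz": 0,"x": 0.05,"y": 0,"z": 0.05,"fingers": 255},
    {"wx": 0,"wy": 0,"wz": 0,"x": 0.05,"y": 0,"z": 0.05,"fingers": 255},
    {"wx": 0,"wy": 0,"wz": 0,"x": 0.05,"y": 0,"z": 0.05,"fingers": 255},
    {"wx": 0,"wy": 0,"wz": 0,"x": 0.05,"y": 0,"z": 0.05,"fingers": 255}
  ]
}}

```text
time_s: 14.68
position: [512.4, -200.4, 24.7]
ee_rot: [3.137, -0.787, 0.066]
force: [-5.3, -0.8, 5.1]
grip_width: 0.0
gripper_force: 3.0
```

```bash
python3 - <<'E'
from h import *
import cv2
R=Ro.from_euler("z",.063)*Ro.from_euler("y",-45,degrees=True)*Ro.from_euler("x",np.pi)
delta([560,-198,25],R.as_euler("xyz"));s=manip.state();print(np.round(s["joint_positions"],2))
manip.capture("scene")
E
```

```text
t 14.6833 F [-5.3 -0.8  5.1] grip 0.0003491615631063338 3.0216252902755514 pos [ 512.4 -200.4   24.7] rpy [ 3.137 -0.787  0.066]
turn units (tool) [ 0.03 -0.01  0.02] shift units after turn [0.85 0.02 0.84]
[-0.88  0.33  2.22  1.48  0.61 -0.66]
```

Sliding is steady at 5 N. I'll continue to about x = 565, then slow down.

{"method": "arm_command", "body": {
  "targets": [
    {"wx": 0,"wy": 0,"wz": 0,"x": 0.05,"y": 0,"z": 0.05,"fingers": 255},
    {"wx": 0,"wy": 0,"wz": 0,"x": 0.05,"y": 0,"z": 0.05,"fingers": 255},
    {"wx": 0,"wy": 0,"wz": 0,"x": 0.05,"y": 0,"z": 0.05,"fingers": 255},
    {"wx": 0,"wy": 0,"wz": 0,"x": 0.05,"y": 0,"z": 0.05,"fingers": 255},
    {"wx": 0,"wy": 0,"wz": 0,"x": 0.05,"y": 0,"z": 0.05,"fingers": 255},
    {"wx": 0,"wy": 0,"wz": 0,"x": 0.05,"y": 0,"z": 0.05,"fingers": 255},
    {"wx": 0,"wy": 0,"wz": 0,"x": 0.05,"y": 0,"z": 0.05,"fingers": 255},
    {"wx": 0,"wy": 0,"wz": 0,"x": 0.05,"y": 0,"z": 0.05,"fingers": 255},
    {"wx": 0,"wy": 0,"wz": 0,"x": 0.05,"y": 0,"z": 0.05,"fingers": 255},
    {"wx": 0,"wy": 0,"wz": 0,"x": 0.05,"y": 0,"z": 0.05,"fingers": 255},
    {"wx": 0,"wy": 0,"wz": 0,"x": 0.05,"y": 0,"z": 0.05,"fingers": 255},
    {"wx": 0,"wy": 0,"wz": 0,"x": 0.05,"y": 0,"z": 0.05,"fingers": 255},
    {"wx": 0,"wy": 0,"wz": 0,"x": 0.05,"y": 0,"z": 0.05,"fingers": 255},
    {"wx": 0,"wy": 0,"wz": 0,"x": 0.05,"y": 0,"z": 0.05,"fingers": 255},
    {"wx": 0,"wy": 0,"wz": 0,"x": 0.05,"y": 0,"z": 0.05,"fingers": 255},
    {"wx": 0,"wy": 0,"wz": 0,"x": 0.05,"y": 0,"z": 0.05,"fingers": 255}
  ]
}}

```text
time_s: 16.07
position: [557.4, -197.3, 24.5]
ee_rot: [3.137, -0.786, 0.066]
force: [-6.8, -0.5, 3.3]
grip_width: -0.002
gripper_force: 3.0
```

{"method": "arm_command", "body": {
  "targets": [
    {"wx": 0,"wy": 0,"wz": 0,"x": 0.03,"y": 0,"z": 0.03,"fingers": 255},
    {"wx": 0,"wy": 0,"wz": 0,"x": 0.03,"y": 0,"z": 0.03,"fingers": 255},
    {"wx": 0,"wy": 0,"wz": 0,"x": 0.03,"y": 0,"z": 0.03,"fingers": 255},
    {"wx": 0,"wy": 0,"wz": 0,"x": 0.03,"y": 0,"z": 0.03,"fingers": 255},
    {"wx": 0,"wy": 0,"wz": 0,"x": 0.03,"y": 0,"z": 0.03,"fingers": 255},
    {"wx": 0,"wy": 0,"wz": 0,"x": 0.03,"y": 0,"z": 0.03,"fingers": 255},
    {"wx": 0,"wy": 0,"wz": 0,"x": 0.03,"y": 0,"z": 0.03,"fingers": 255}
  ]
}}

```text
time_s: 16.65
position: [569.2, -196.5, 24.5]
ee_rot: [3.137, -0.786, 0.066]
force: [-5.0, -0.3, 4.2]
grip_width: -0.001
gripper_force: 2.8
```

{"method": "arm_command", "body": {
  "targets": [
    {"wx": 0,"wy": 0,"wz": 0,"x": 0.02,"y": 0,"z": 0.02,"fingers": 255},
    {"wx": 0,"wy": 0,"wz": 0,"x": 0.02,"y": 0,"z": 0.02,"fingers": 255},
    {"wx": 0,"wy": 0,"wz": 0,"x": 0.02,"y": 0,"z": 0.02,"fingers": 255},
    {"wx": 0,"wy": 0,"wz": 0,"x": 0.02,"y": 0,"z": 0.02,"fingers": 255}
  ]
}}

```text
time_s: 16.98
position: [573.7, -196.2, 24.6]
ee_rot: [3.137, -0.786, 0.066]
force: [-5.2, -0.6, 4.3]
grip_width: 0.002
gripper_force: 2.7
```

{"method": "arm_command", "body": {
  "targets": [
    {"wx": 0,"wy": 0,"wz": 0,"x": 0.02,"y": 0,"z": 0.02,"fingers": 255},
    {"wx": 0,"wy": 0,"wz": 0,"x": 0.02,"y": 0,"z": 0.02,"fingers": 255},
    {"wx": 0,"wy": 0,"wz": 0,"x": 0.02,"y": 0,"z": 0.02,"fingers": 255},
    {"wx": 0,"wy": 0,"wz": 0,"x": 0.02,"y": 0,"z": 0.02,"fingers": 255}
  ]
}}

```text
time_s: 17.32
position: [578.2, -195.9, 24.5]
ee_rot: [3.138, -0.786, 0.066]
force: [-5.8, -0.4, 2.8]
grip_width: -0.001
gripper_force: 2.8
```

{"method": "arm_command", "body": {
  "targets": [
    {"wx": 0,"wy": 0,"wz": 0,"x": 0.02,"y": 0,"z": 0.02,"fingers": 255},
    {"wx": 0,"wy": 0,"wz": 0,"x": 0.02,"y": 0,"z": 0.02,"fingers": 255}
  ]
}}

```text
time_s: 17.48
position: [580.5, -195.8, 24.6]
ee_rot: [3.138, -0.786, 0.066]
force: [-6.2, -0.7, 3.5]
grip_width: -0.0
gripper_force: 3.1
```

{"method": "arm_command", "body": {
  "targets": [
    {"wx": 0,"wy": 0,"wz": 0,"x": 0.02,"y": 0,"z": 0.02,"fingers": 255},
    {"wx": 0,"wy": 0,"wz": 0,"x": 0.02,"y": 0,"z": 0.02,"fingers": 255}
  ]
}}

```text
time_s: 17.65
position: [582.7, -195.7, 24.5]
ee_rot: [3.137, -0.786, 0.066]
force: [-5.3, -0.1, 4.9]
grip_width: 0.006
gripper_force: 2.6
```

{"method": "arm_command", "body": {
  "targets": [
    {"wx": 0,"wy": 0,"wz": 0,"x": 0.02,"y": 0,"z": 0.02,"fingers": 255},
    {"wx": 0,"wy": 0,"wz": 0,"x": 0.02,"y": 0,"z": 0.02,"fingers": 255}
  ]
}}

```text
time_s: 17.82
position: [584.9, -195.5, 24.5]
ee_rot: [3.137, -0.786, 0.066]
force: [-10.0, -1.0, 5.5]
grip_width: -0.001
gripper_force: 4.3
```

{"method": "arm_command", "body": {
  "targets": [
    {"wx": 0,"wy": 0,"wz": 0,"x": 0.02,"y": 0,"z": 0.02,"fingers": 255},
    {"wx": 0,"wy": 0,"wz": 0,"x": 0.02,"y": 0,"z": 0.02,"fingers": 255}
  ]
}}

```text
time_s: 17.98
position: [586.6, -195.4, 24.3]
ee_rot: [3.137, -0.785, 0.065]
force: [-10.7, -1.4, 6.7]
grip_width: -0.0
gripper_force: 5.3
```

{"method": "arm_command", "body": {
  "targets": [
    {"wx": 0,"wy": 0,"wz": 0,"x": 0.02,"y": 0,"z": 0.02,"fingers": 255},
    {"wx": 0,"wy": 0,"wz": 0,"x": 0.02,"y": 0,"z": 0.02,"fingers": 255}
  ]
}}

```text
time_s: 18.15
position: [589.0, -195.2, 24.3]
ee_rot: [3.138, -0.786, 0.065]
force: [-7.9, -0.0, 5.0]
grip_width: -0.005
gripper_force: 3.6
```

{"method": "arm_command", "body": {
  "targets": [
    {"wx": 0,"wy": 0,"wz": 0,"x": 0.02,"y": 0,"z": 0.02,"fingers": 255},
    {"wx": 0,"wy": 0,"wz": 0,"x": 0.02,"y": 0,"z": 0.02,"fingers": 255}
  ]
}}

```text
time_s: 18.32
position: [591.4, -195.1, 24.3]
ee_rot: [3.138, -0.786, 0.065]
force: [-5.7, -0.4, 3.5]
grip_width: -0.001
gripper_force: 2.9
```

{"method": "arm_command", "body": {
  "targets": [
    {"wx": 0,"wy": 0,"wz": 0,"x": 0.02,"y": 0,"z": 0.02,"fingers": 255}
  ]
}}

```text
time_s: 18.4
position: [592.7, -195.0, 24.4]
ee_rot: [3.138, -0.786, 0.066]
force: [-5.8, -0.9, 2.1]
grip_width: -0.001
gripper_force: 2.5
```

{"method": "arm_command", "body": {
  "targets": [
    {"wx": 0,"wy": 0,"wz": 0,"x": 0.02,"y": 0,"z": 0.02,"fingers": 255}
  ]
}}

```text
time_s: 18.48
position: [593.9, -194.9, 24.3]
ee_rot: [3.138, -0.786, 0.066]
force: [-2.9, 0.3, 1.2]
grip_width: -0.002
gripper_force: 1.9
```

{"method": "arm_command", "body": {
  "targets": [
    {"wx": 0,"wy": 0,"wz": 0,"x": 0.02,"y": 0,"z": 0.02,"fingers": 255}
  ]
}}

```text
time_s: 18.57
position: [595.2, -194.8, 24.4]
ee_rot: [3.138, -0.786, 0.066]
force: [-4.1, -0.6, 1.0]
grip_width: -0.0
gripper_force: 1.5
```

{"method": "arm_command", "body": {
  "targets": [
    {"wx": 0,"wy": 0,"wz": 0,"x": 0.02,"y": 0,"z": 0.02,"fingers": 255},
    {"wx": 0,"wy": 0,"wz": 0,"x": 0,"y": 0,"z": 0,"fingers": 255}
  ]
}}

```text
time_s: 18.73
position: [596.8, -194.7, 24.6]
ee_rot: [3.137, -0.787, 0.067]
force: [-2.2, -0.5, 0.1]
grip_width: 0.001
gripper_force: 0.6
```

{"method": "arm_command", "body": {
  "targets": [
    {"wx": 0,"wy": 0,"wz": 0,"x": 0.02,"y": 0,"z": 0.02,"fingers": 255},
    {"wx": 0,"wy": 0,"wz": 0,"x": 0,"y": 0,"z": 0,"fingers": 255},
    {"wx": 0,"wy": 0,"wz": 0,"x": 0,"y": 0,"z": 0,"fingers": 255}
  ]
}}

```text
time_s: 18.98
position: [598.1, -194.8, 24.9]
ee_rot: [3.137, -0.787, 0.067]
force: [-1.5, 0.2, -0.2]
grip_width: -0.002
gripper_force: 0.4
```

{"method": "arm_command", "body": {
  "targets": [
    {"wx": 0,"wy": 0,"wz": 0,"x": 0.02,"y": 0,"z": 0.02,"fingers": 255},
    {"wx": 0,"wy": 0,"wz": 0,"x": 0,"y": 0,"z": 0,"fingers": 255},
    {"wx": 0,"wy": 0,"wz": 0,"x": 0,"y": 0,"z": 0,"fingers": 255}
  ]
}}

```text
time_s: 19.23
position: [599.2, -194.9, 25.1]
ee_rot: [3.137, -0.788, 0.067]
force: [-0.5, 0.4, -0.2]
grip_width: 0.006
gripper_force: 0.3
```

{"method": "arm_command", "body": {
  "targets": [
    {"wx": 0,"wy": 0,"wz": 0,"x": 0.02,"y": 0,"z": 0.02,"fingers": 255},
    {"wx": 0,"wy": 0,"wz": 0,"x": 0,"y": 0,"z": 0,"fingers": 255},
    {"wx": 0,"wy": 0,"wz": 0,"x": 0,"y": 0,"z": 0,"fingers": 255}
  ]
}}

```text
time_s: 19.48
position: [600.1, -194.8, 25.0]
ee_rot: [3.137, -0.787, 0.066]
force: [-2.7, 1.1, 0.2]
grip_width: -0.0
gripper_force: 1.2
```

{"method": "arm_command", "body": {
  "targets": [
    {"wx": 0,"wy": 0,"wz": 0,"x": 0.01,"y": 0,"z": 0.01,"fingers": 255},
    {"wx": 0,"wy": 0,"wz": 0,"x": 0,"y": 0,"z": 0,"fingers": 255},
    {"wx": 0,"wy": 0,"wz": 0,"x": 0,"y": 0,"z": 0,"fingers": 255}
  ]
}}

```text
time_s: 19.73
position: [600.4, -194.8, 25.0]
ee_rot: [3.137, -0.787, 0.066]
force: [-5.1, 0.0, 3.0]
grip_width: -0.001
gripper_force: 2.5
```

{"method": "arm_command", "body": {
  "targets": [
    {"wx": 0,"wy": 0,"wz": 0,"x": 0.01,"y": 0,"z": 0.01,"fingers": 255},
    {"wx": 0,"wy": 0,"wz": 0,"x": 0,"y": 0,"z": 0,"fingers": 255},
    {"wx": 0,"wy": 0,"wz": 0,"x": 0,"y": 0,"z": 0,"fingers": 255}
  ]
}}

```text
time_s: 19.98
position: [600.7, -194.7, 24.9]
ee_rot: [3.137, -0.787, 0.066]
force: [-7.0, 0.9, 4.5]
grip_width: -0.003
gripper_force: 3.6
```

{"method": "arm_command", "body": {
  "targets": [
    {"wx": 0,"wy": 0,"wz": 0,"x": 0.01,"y": 0,"z": 0.01,"fingers": 255},
    {"wx": 0,"wy": 0,"wz": 0,"x": 0,"y": 0,"z": 0,"fingers": 255},
    {"wx": 0,"wy": 0,"wz": 0,"x": 0,"y": 0,"z": 0,"fingers": 255}
  ]
}}

```text
time_s: 20.23
position: [601.1, -194.7, 24.9]
ee_rot: [3.137, -0.787, 0.066]
force: [-9.8, -0.4, 7.3]
grip_width: -0.003
gripper_force: 4.7
```

The catch peaked at about 11 N, the force fell to zero as the drawer snapped home, and a stiff stop of about 8 N/mm followed. Backing off and checking.

{"method": "arm_command", "body": {
  "targets": [
    {"wx": 0,"wy": 0,"wz": 0,"x": -0.05,"y": 0,"z": -0.05,"fingers": 255},
    {"wx": 0,"wy": 0,"wz": 0,"x": -0.2,"y": 0,"z": -0.2,"fingers": 255},
    {"wx": 0,"wy": 0,"wz": 0,"x": -0.4,"y": 0,"z": -0.4,"fingers": 255},
    {"wx": 0,"wy": 0,"wz": 0,"x": -0.4,"y": 0,"z": -0.4,"fingers": 255},
    {"wx": 0,"wy": 0,"wz": 0,"x": -0.4,"y": 0,"z": -0.4,"fingers": 255},
    {"wx": 0,"wy": 0,"wz": 0,"x": -0.4,"y": 0,"z": -0.4,"fingers": 255},
    {"wx": 0,"wy": 0,"wz": 0,"x": 0.4,"y": 0,"z": -0.4,"fingers": 255},
    {"wx": 0,"wy": 0,"wz": 0,"x": 0.4,"y": 0,"z": -0.4,"fingers": 255},
    {"wx": 0,"wy": 0,"wz": 0,"x": 0.4,"y": 0,"z": -0.4,"fingers": 255},
    {"wx": 0,"wy": 0,"wz": 0,"x": 0.4,"y": 0,"z": -0.4,"fingers": 255},
    {"wx": 0,"wy": 0,"wz": 0,"x": 0,"y": 0,"z": 0,"fingers": 255},
    {"wx": 0,"wy": 0,"wz": 0,"x": 0,"y": 0,"z": 0,"fingers": 255}
  ]
}}

```text
time_s: 21.23
position: [497.6, -202.1, 117.0]
ee_rot: [3.131, -0.79, 0.07]
force: [0.2, -0.1, -0.7]
grip_width: 0.0
gripper_force: 0.0
```

```bash
python3 - <<'E'
from h import *
import cv2
s=manip.state();print(s["time_s"],s["position"].round(1),s["force"].round(1))
a=manip.capture("scene")[125:265,70:400];b=manip.capture("side")[110:250,150:390]
a=cv2.resize(a,None,fx=2.1,fy=2.1);b=cv2.resize(b,None,fx=2.1,fy=2.1)
o=np.zeros((a.shape[0]+b.shape[0],a.shape[1],3),np.uint8);o[:a.shape[0]]=a;o[a.shape[0]:,:b.shape[1]]=b
cv2.imwrite("pics/end.png",o[:,:,::-1])
E
```

```text
21.2333 [ 497.6 -202.1  117. ] [ 0.2 -0.1 -0.7]
```

View pics/end.png

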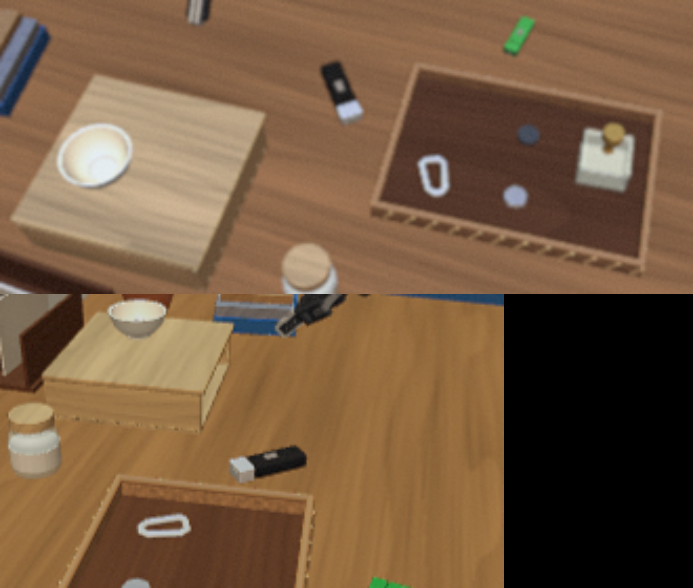

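The drawer is shut under the board, with its front recessed at (215,390) in the lower half of the picture. The torch is gone from the tray, everything else is in place, and the arm is clear.

```bash
python3 -c "
from cell import manip
print(manip.hand_in())"
```

```text
the job is handed in; nothing more can be done
None
```

The smaller torch is in the drawer, the drawer clicked over its catch and stayed shut (peak push about 11 N), nothing else looks moved, and the job was handed in at about 21 s.

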